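Check the filter slide of a microscope light source

TASK

The filter slide in the microscope's cold-light source has to be checked for cracks: turn the clamp knob on top of the box fully counter-clockwise to free the slide and swing the cover flap fully open, then draw the slide straight up out of its slot by its tab. Hold it upright and face-on, a few centimetres in front of the middle of the light panel's screen, and finish while still holding it there, with the flap left open and the knob left free. Do not touch the light panel, and leave the other things on the bench where they are.

Things in the scene. Friction and masses are not known exactly. Their poses are not given: they have to be found in the camera images.
- lamphouse: Cold-light source of the microscope, fixed to the bench: white box 220 (x) x 200 (y) x 120 mm high with a grey front. Origin at the centre of its underside; x points from the front (with the light port and dial, facing the robot's side) to the back, y to its left, z up. On the flat top (120 mm above the bench) stand the clamp knob (left) and the cover flap (right); they turn with the box. The whole box may stand left or right on the bench, turned up to 0.3 rad.
- clamp_knob (a joint): Clamp knob angle in rad: 0 = clamped (its bar points at the flap, along the box's y), growing counter-clockwise seen from above; stop at 1.45. Starts between 0 and 0.2. Inside the box a steel cam turns with it and sits in a notch in the slide's edge; the slide is free beyond about 0.7. It turns with about 0.06 N m and stays where it is left.
- knob_grip (a point): Centre of the knob's upright bar grip, on the knob's axis, 19 mm above the box top. The bar is 12 mm thick, 42 mm long and 24 mm high (7 to 31 mm above the box top), on a round skirt of radius 22 mm and 7 mm high. Axes: y along the bar's length, x across its thickness (the way to pinch it), z up. The axis is 46 mm from the flap's side.
- flap (a joint): Cover flap angle in rad: 0 = shut, 1.57 = standing upright, stop at 1.75. The stiff hinge (about 0.07 N m) keeps the flap where it is left.
- flap_hinge (a point): Middle of the flap's hinge line, on the box top at the flap's rear edge; y runs along the hinge (same as the box's y). The flap's x and z axes turn with it; shut, they are those of the box. The flap swings up and to the back of the box.
- flap_tab (a point): Grip point in the flap's upright finger tab. The flap is a grey hood 68 x 68 x 34 mm high; the tab stands on its top near the front edge and is 8 mm thick (flap x), 22 mm wide (flap y) and 30 mm tall; this point is 17 mm above the hood's top (51 mm above the box top when shut) and 58 mm in front of the hinge line. Axes as the flap's. Pinched across its 22 mm width (along the hinge line) the tab can turn between the fingers.
- filter_tab (a point): Centre of the filter slide's grip tab, which stands up from the slot under the flap, hidden until the flap is open. The tab is 8 mm thick (x), 30 mm wide (y), 26 mm tall; its lower 2 mm sit in the slot and 24 mm stand above the box top. Axes as the slide's. The slot lies 36 mm in front of the hinge line.
- filter_window (a point): Centre of the glass window of the filter slide (loose, 60 to 130 g): aluminium frame 6 mm thick (x) x 60 mm wide (y) x 68 mm tall (z) with a 36 mm square glass, the grip tab on its top edge. The point is 26 mm above the lower edge and 56 mm below filter_tab. x is the normal of the glass, z points to the tab. The slide stands in its slot with about 1.5 mm of play, 70 mm deep, and is drawn straight up.
- screen (a point): Centre of the screen of the light panel: white screen 160 mm wide (y) x 125 mm high in an upright grey panel 180 mm wide, 170 mm high overall and 20 mm thick, fixed to the bench. The point is 97.5 mm above the bench on the screen's face; x points into the panel (the viewing side is at negative x, facing the robot's side), z up. Its foot plate, 150 mm wide and 10 mm high, reaches 51 mm out in front of the screen.
- tube_rack_mid (a point): Bystander, to be left alone: green tube rack 55 x 160 x 63 mm high with its capped tubes (one piece); point half-way up its middle, z up.
- petri_dish_mid (a point): Bystander, to be left alone: closed clear petri dish, 95 mm across, 16 mm high; point half-way up its middle, z up.
- slide_box_mid (a point): Bystander, to be left alone: cardboard box 85 x 100 x 35 mm; point half-way up its middle, z up.
- reagent_jar_mid (a point): Bystander, to be left alone: small amber jar, 44 mm across, 62 mm high, often standing between the light source and the light panel; point half-way up its middle, z up.
- glass_dish_mid (a point): Bystander, to be left alone: round glass bowl, 110 mm across, 50 mm high; point half-way up its middle, z up.
- wash_bottle_mid (a point): Bystander, to be left alone: white wash bottle with orange spout, 66 mm across, 190 mm high; point half-way up its middle, z up.

How it is judged:
By the outcome, as a careful person would: the job done as asked, in the order asked, and still so for the second after the job is handed in, while the arm keeps its last pose, push and grip.
It also fails if it takes over 69 s, if anything falls off the work surface, if the arm or the gripper's body presses on something with over 40 N, if the wrist force passes 120 N, or if a joint passes its speed limit or range.

ROBOT

A 6-joint arm with a two-finger parallel gripper is mounted at the origin on the work surface. World frame = base frame: x ahead of the robot, y to its left, z up, the work surface at z = 0. Lengths are in mm, angles in rad, forces in N, time in s.
With the tool pointing down it reaches from about 325 to 850 mm from the base axis. Payload 4.4 kg.
Tool frame: the origin (TCP) lies midway between the tips of the shut fingers; the grasp point (between the pads) lies arm.grip_point_offset behind it (arm.grip_point_offset is the distance from the TCP to the grasp point, in mm); x points along the fingers, y is the direction in which the jaws open and shut, and the axes are right-handed (so a half turn about x gives the same grasp; the last joint's range is limited). The gripper opens to 94 mm and grips with 3 to 60 N. Pads are 16 mm wide; open, the fingers measure 119 mm over their backs; the gripper's body (75 mm by 177 mm) begins 78 mm behind the grasp point.
Start: joints at [1.133, 0.207, 1.542, -0, 1.393, -0.15], TCP at [162.668, 551.513, 205.447] pointing down, gripper open.
Joint ranges: [-2.73, 2.73], [-0.86, 2.22], [0.23, 2.46], [-1.11, 4.25], [0.08, 2.63], [-2.82, 2.82]. Speed limits (rad/s): [2.79, 2.79, 3.14, 3.14, 3.14, 3.14].

INTERFACE

Orientations are given as a 3x3 rotation matrix whose columns are the frame's x, y, z axes.
In Python, from station import arm gives the robot as it stands. Calls block until the motion is done:
- arm.move_pose(position, orientation): joint-space move of the TCP to a pose.
- arm.line_to(position, speed=150, ori=None, f_stop=None): straight line of the TCP; ori=None keeps the orientation; speed is the mean speed in mm/s. With f_stop (N) it stops when the force on the tool has changed by that much, and returns True; else False.
- arm.set_joints(angles): joint-space move.
- arm.open_gripper() and arm.gripper_close(): open the fingers fully, or close them until they stop; the grip force is fixed at half the most.
- arm.hold(seconds).
- arm.inverse_kinematics(position, orientation): joint angles nearest the present ones, or None.
- arm.snapshot(name): name is "scene" or "top"; returns the picture (420x560x3 uint8, blue, green, red); there is no depth.
- arm.get_calibration(name): a dict with "fx", "fy", "cx", "cy" (pixels), "k1" (the pictures are not rectified: a ray, as slopes to the right and down, at radius r is drawn at 1 + k1 r^2 times it, then the intrinsics apply), "R" (3x3) and "t" (3): a world point X has camera coordinates R X + t. Camera axes: x right, y down, z forward; pixel columns grow to the right and rows downward; lengths in mm; the calibration is good to about 2 mm. A picture is of the moment at which its call begins. get_calibration takes no time and is no camera call.
A pose or a line that the arm cannot do raises arm.Unreachable and nothing moves.
- arm.close_job(): hands the job in, once; it reports no verdict.
Trained networks look in the newest picture that a camera, given by its name, has taken for a name from the list of things; names that differ only in an ending like _2 or _b are one class to them, and where a whole thing is asked for, a point or a joint stands for the part that bears it (a point fixed in the world has none). Each returns a list of dicts, best first, with "p" (0 to 1); they miss things now and then, are a little off and sometimes report something else, mostly with a low value. They report only what shows in the picture. A call takes as long as a camera call.
- arm.silhouettes(label, camera): "pixels" (420x560 bool, what is visible of it).
- arm.mark_of(label, camera): "xyz" ([x, y, z] in mm, in world coordinates, good to about 4 mm: a listed point, or the origin of a listed thing).
Readings, each from a call of its own:
- arm.get_time_s(): time.
- arm.get_joint_positions(): joint angles.
- arm.get_joint_velocities(): joint speeds.
- arm.get_joint_torque(): joint torques, N m.
- arm.get_ee_pos(): TCP position.
- arm.get_eef_rot(): TCP orientation.
- arm.get_force(): force on the tool from outside, world axes, zero at the start.
- arm.get_moment(): the same for the moment, N m.
- arm.get_grip_width(): opening from 0.0 (shut) to 1.0 (fully open).
Only numpy, scipy, OpenCV 4.12 (cv2) and the standard library are available. Lean on these libraries where they do the work, as an engineer would, in place of code of your own. Each camera call takes 0.05 s, during which the arm holds its last target.

## Working session

There is one attempt and no reset: what is moved stays moved. The work goes in short steps, each a Python script; the robot and the scene stay as the last script left them, time stands still between calls to the robot, and variables do not carry over. Pictures are saved under pics/ and viewed, and the job is handed in when it is done.

```bash
ls; mkdir -p pics
python3 - <<'E'
from station import arm
import cv2, numpy as np
for n in ("scene","top"):
    im=arm.snapshot(n); cv2.imwrite(f"pics/{n}0.png",im)
    c=arm.get_calibration(n); print(n,{k:np.round(v,3).tolist() for k,v in c.items()})
    for l in ["lamphouse","knob_grip","flap_hinge","flap_tab","screen","tube_rack_mid","petri_dish_mid","slide_box_mid","reagent_jar_mid","glass_dish_mid","wash_bottle_mid"]:
        print(l,[(round(d["p"],2),np.round(d["xyz"]).tolist()) for d in arm.mark_of(l,n)][:2])
print(arm.get_time_s(),arm.grip_point_offset)
E
```

```text
pics
scene {'fx': 512.638, 'fy': 512.638, 'cx': 284.294, 'cy': 208.992, 'k1': -0.132, 'R': [[0.233, 0.972, 0.0], [0.805, -0.193, -0.562], [-0.546, 0.131, -0.827]], 't': [-127.329, -362.609, 1660.966]}
lamphouse [(0.56, [593.0, -213.0, -1.0])]
knob_grip [(0.71, [548.0, -161.0, 141.0])]
flap_hinge [(0.86, [581.0, -243.0, 118.0])]
flap_tab [(0.66, [530.0, -239.0, 174.0])]
screen [(0.94, [550.0, 160.0, 95.0])]
tube_rack_mid [(0.94, [326.0, -198.0, 33.0]), (0.32, [583.0, -245.0, 119.0])]
petri_dish_mid []
slide_box_mid [(0.95, [329.0, 255.0, 21.0]), (0.75, [707.0, 5.0, 29.0])]
reagent_jar_mid []
glass_dish_mid [(0.83, [571.0, -479.0, 27.0])]
wash_bottle_mid [(0.79, [594.0, 466.0, 86.0])]
top {'fx': 459.575, 'fy': 459.575, 'cx': 282.231, 'cy': 212.848, 'k1': -0.052, 'R': [[0.004, -1.0, 0.023], [-0.988, -0.008, -0.153], [0.153, -0.022, -0.988]], 't': [-35.288, 533.124, 1498.604]}
lamphouse [(0.69, [598.0, -210.0, 0.0])]
knob_grip [(0.42, [547.0, -160.0, 137.0])]
flap_hinge [(0.95, [582.0, -246.0, 120.0])]
flap_tab [(0.67, [527.0, -236.0, 172.0])]
screen [(0.6, [548.0, 162.0, 101.0])]
tube_rack_mid [(0.92, [325.0, -194.0, 31.0])]
petri_dish_mid []
slide_box_mid [(0.7, [328.0, 252.0, 19.0])]
reagent_jar_mid []
glass_dish_mid [(0.7, [575.0, -476.0, 25.0])]
wash_bottle_mid [(0.74, [596.0, 465.0, 93.0])]
1.2 18.8
```

View pics/scene0.png

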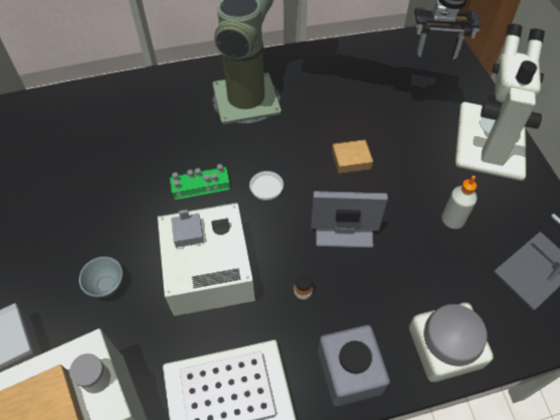

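View pics/top0.png

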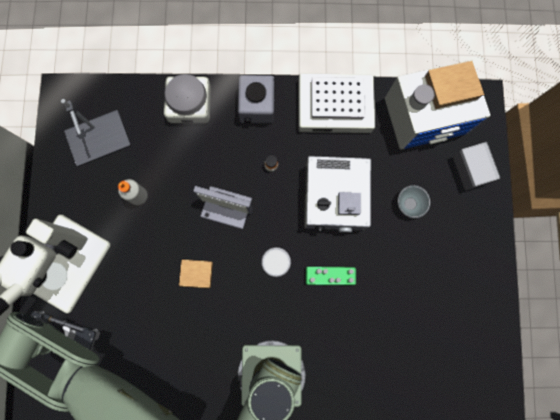

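Run:
```python
import cv2
a=cv2.imread("pics/top0.png");b=cv2.imread("pics/scene0.png")
def c(im,x0,y0,x1,y1,f,n): cv2.imwrite(n,cv2.resize(im[y0:y1,x0:x1],None,fx=f,fy=f,interpolation=cv2.INTER_CUBIC))
c(a,180,145,380,290,4,"pics/top0z.png"); c(b,150,180,400,320,3,"pics/scene0z.png")
```

```text
(no output)
```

View pics/top0z.png

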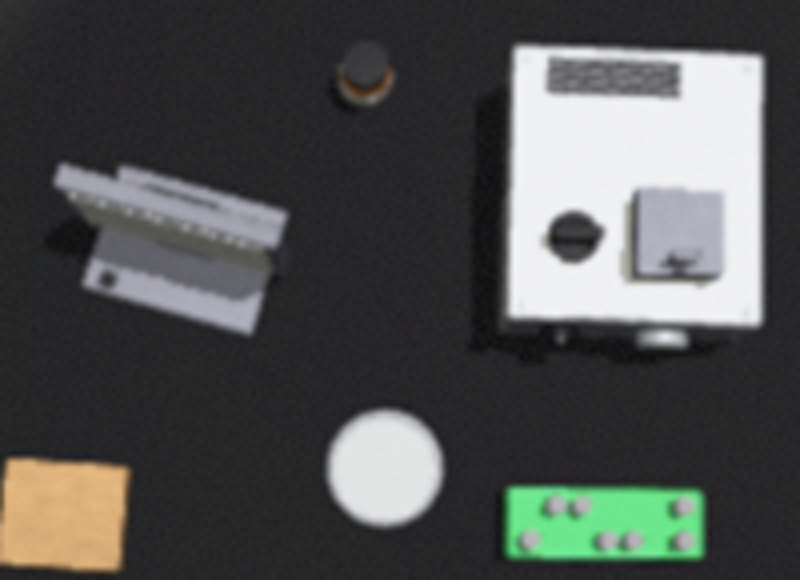

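View pics/scene0z.png

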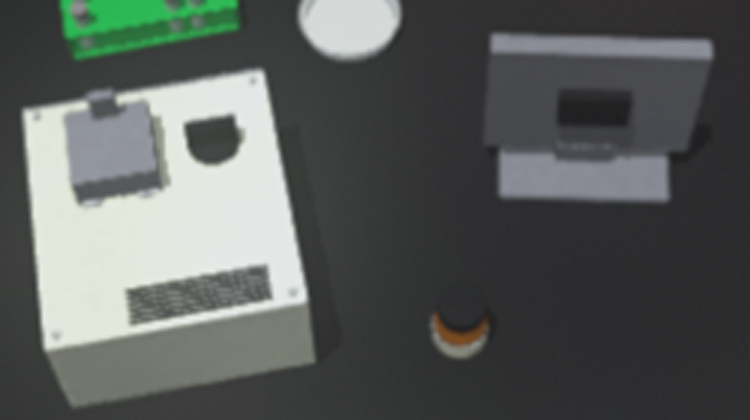

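```bash
cat > h.py <<'E'
from station import arm
import numpy as np, cv2
def ray(n,u,v):
    c=arm.get_calibration(n); x=(u-c["cx"])/c["fx"]; y=(v-c["cy"])/c["fy"]
    a,b=x,y
    for _ in range(20):
        s=1+c["k1"]*(a*a+b*b); a,b=x/s,y/s
    R=np.array(c["R"]);t=np.array(c["t"])
    return -R.T@t, R.T@np.array([a,b,1.])
def at_z(n,u,v,z):
    o,d=ray(n,u,v); return o+d*(z-o[2])/d[2]
def proj(n,X):
    c=arm.get_calibration(n); p=np.array(c["R"])@np.array(X,float)+np.array(c["t"])
    a,b=p[0]/p[2],p[1]/p[2]; s=1+c["k1"]*(a*a+b*b)
    return np.array([c["fx"]*a*s+c["cx"],c["fy"]*b*s+c["cy"]])
E
python3 - <<'E'
from h import *
T=lambda x,y,z:at_z("top",180+x/4,145+y/4,z).round(1)
S=lambda x,y,z:at_z("scene",150+x/3,180+y/3,z).round(1)
print("box top BL BR FR FL",[T(*p,120).tolist() for p in[(513,45),(764,56),(762,325),(507,320)]])
print("box scene FR FL BL BR",[S(*p,120).tolist() for p in[(22,108),(263,70),(308,305),(48,350)]])
print("foot",[T(*p,10).tolist() for p in[(83,285),(250,333)]])
print("panel top T: back? ",[T(*p,170).tolist() for p in[(60,164),(288,212),(52,185),(282,247)]])
print("panel top S",[S(*p,170).tolist() for p in[(492,33),(712,40),(486,53),(711,60)]])
print("foot rear S",[S(*p,10).tolist() for p in[(500,197),(668,200)]])
print("jar",T(365,65,62),S(462,310,62),"dish",T(385,467,16),S(350,10,16))
print("knob bar",[T(*p,151).tolist() for p in[(550,240),(603,232)]], T(575,237,139))
print("knob bar S",[S(*p,151).tolist() for p in[(186,122),(236,116),(188,134),(238,128)]])
print("hood",[T(*p,154).tolist() for p in[(638,188),(722,192),(720,277),(634,273)]])
print("hood S",[S(*p,154).tolist() for p in[(65,115),(150,100),(157,172),(75,187)]])
print(arm.get_time_s())
E
```

```text
box top BL BR FR FL [[707.7, -114.1, 120.0], [701.0, -319.0, 120.0], [480.2, -311.6, 120.0], [482.8, -108.2, 120.0]]
box scene FR FL BL BR [[482.2, -307.7, 120.0], [491.3, -106.6, 120.0], [711.9, -113.4, 120.0], [704.3, -310.5, 120.0]]
foot [[524.3, 244.9, 10.0], [484.2, 102.0, 10.0]]
panel top T: back?  [[595.2, 240.6, 170.0], [559.0, 64.1, 170.0], [578.7, 246.1, 170.0], [531.6, 68.3, 170.0]]
panel top S [[533.6, 76.9, 170.0], [581.5, 248.3, 170.0], [551.6, 67.0, 170.0], [600.0, 240.7, 170.0]]
foot rear S [[594.7, 75.4, 10.0], [632.2, 217.4, 10.0]]
jar [705.5   6.1  62. ] [716.2   7.7  62. ] dish [371.2 -13.3  16. ] [369.8  -8.8  16. ]
knob bar [[542.0, -139.8, 151.0], [548.7, -181.4, 151.0]] [ 546.7 -160.7  139. ]
knob bar S [[548.1, -176.9, 151.0], [551.7, -137.3, 151.0], [559.6, -177.1, 151.0], [563.2, -137.7, 151.0]]
hood [[583.5, -209.0, 154.0], [580.9, -275.2, 154.0], [513.4, -272.2, 154.0], [516.0, -204.8, 154.0]]
hood S [[521.1, -269.9, 154.0], [522.7, -201.7, 154.0], [590.4, -206.0, 154.0], [589.2, -269.9, 154.0]]
1.2
```

Run:
```python
import cv2,numpy as np
a=cv2.imread("pics/top0.png");b=cv2.imread("pics/scene0.png")
def c(im,x0,y0,x1,y1,f):
    z=cv2.resize(im[y0:y1,x0:x1],(380,380),interpolation=cv2.INTER_CUBIC).astype(float)
    return np.clip(255*(z/255)**.45,0,255).astype(np.uint8)
cv2.imwrite("pics/knob.png",np.hstack([c(a,312,192,336,216,16),c(b,206,210,236,240,16)]))
```

```text
(no output)
```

View pics/knob.png

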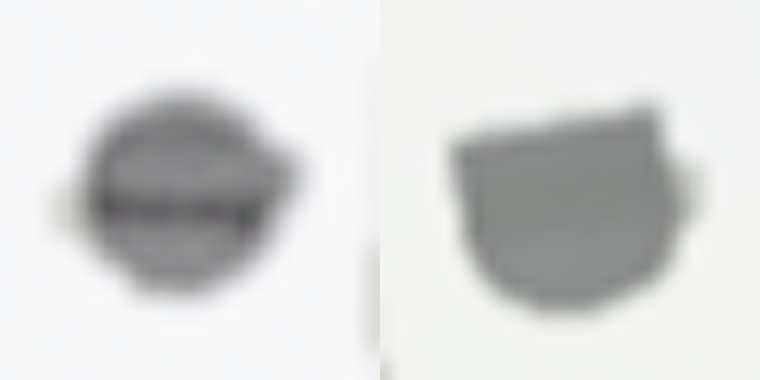

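```bash
cat >> h.py <<'E'
BY=-0.031
HINGE=np.array([583.5,-242,120.])
def Rz(a): return np.array([[np.cos(a),-np.sin(a),0],[np.sin(a),np.cos(a),0],[0,0,1.]])
def box(x,y,z=0): return HINGE+Rz(BY)@np.array([x,y,z],float)   # offset in box axes from hinge
def down(a,flip=1):
    x=np.array([0,0,-1.]); y=flip*np.array([-np.sin(a),np.cos(a),0]); return np.column_stack([x,y,np.cross(x,y)])
KNOB=box(-36,80)
SC=np.array([551.5,160.5,97.5]); SY=-0.266
E
python3 - <<'E'
from h import *
print(arm.get_eef_rot())
for f in (1,-1):
    print(f)
    for nm,p,a in [("tab",box(-58,0,38.2),BY),("tabend",box(66,0,28),BY),("lift",box(-36,0,140),BY),("scr",SC-Rz(SY)@[42,0,0]+[0,0,53],SY),
      ("k0",KNOB+[18,16,11],BY+np.pi/2),("k1",KNOB+[-14,20,11],BY+np.pi/2+1.5)]:
        q=arm.inverse_kinematics(p.tolist(),down(a,f).tolist()); print(nm,p.round(),None if q is None else np.round(q,2))
print(KNOB)
E
```

```text
[[-2.73462590e-05  2.82881755e-01  9.59154790e-01]
 [ 1.86242828e-05  9.59154791e-01 -2.82881755e-01]
 [-9.99999999e-01  1.01278123e-05 -3.14977652e-05]]
1
tab [ 526. -240.  158.] [-0.58  0.25  1.58 -0.    1.3  -2.12]
tabend [ 649. -244.  148.] [-0.48  0.5   1.27 -0.    1.37 -2.02]
lift [ 548. -241.  260.] [-0.56  0.22  1.41 -0.    1.51 -2.1 ]
scr [511. 172. 150.] [ 0.16  0.18  1.69 -0.    1.27 -1.14]
k0 [ 568. -145.  131.] [-0.4   0.3   1.59 -0.    1.25  2.78]
k1 [ 536. -141.  131.] [-0.41  0.24  1.67 -0.    1.24  1.26]
-1
tab [ 526. -240.  158.] [-0.58  0.25  1.58  0.    1.3   1.02]
tabend [ 649. -244.  148.] [-0.48  0.5   1.27  0.    1.37  1.12]
lift [ 548. -241.  260.] [-0.56  0.22  1.41  0.    1.51  1.04]
scr [511. 172. 150.] [ 0.16  0.18  1.69 -0.    1.27  2.  ]
k0 [ 568. -145.  131.] [-0.4   0.3   1.59 -0.    1.25 -0.37]
k1 [ 536. -141.  131.] [-0.41  0.24  1.67 -0.    1.24 -1.88]
[ 549.99689942 -160.92261566  120.        ]
```

Run:
```python
from h import *
arm.gripper_close()
def P(th,dx=18.5,z=11): return (KNOB+Rz(BY+th)@np.array([dx,16,0])+[0,0,z]).tolist()
def O(th): return down(BY+np.pi/2+th,-1).tolist()
arm.move_pose(P(0,28,120),O(0))
arm.line_to(P(0,28,30),150)
print("desc",arm.line_to(P(0,28,11),40,f_stop=8),arm.get_ee_pos())
arm.line_to(P(0,20),40,f_stop=10)
for th in np.arange(0.1,1.66,0.1):
    s=arm.line_to(P(th),40,ori=O(th),f_stop=14)
    f=np.array(arm.get_force()); print(round(th,2),s,f.round(1),np.round(arm.get_ee_pos(),1))
    if np.linalg.norm(f[:2])>20 or s: break
im=arm.snapshot("scene"); cv2.imwrite("pics/s1.png",im)
print(arm.get_time_s())
```

```text
desc False [ 578.37580765 -145.78492444  130.77312346]
0.1 False [ 1.6 -1.4 -0.4] [ 567.9 -144.   131.3]
0.2 False [ 3.1 -0.1 -1.4] [ 566.4 -142.4  131.4]
0.3 False [ 3.2 -1.9  0.1] [ 564.2 -140.8  131.4]
0.4 False [ 2.7 -0.2  0.1] [ 561.9 -139.4  131.3]
0.5 False [ 2.7 -0.1  1.1] [ 559.5 -138.2  131.3]
0.6 False [2.7 1.8 1.9] [ 557.1 -137.3  131.2]
0.7 False [2.4 0.8 1.4] [ 554.6 -136.7  131.1]
0.8 False [1.7 1.3 1.9] [ 552.1 -136.3  131. ]
0.9 False [1.7 3.4 2.4] [ 549.5 -136.3  130.9]
1.0 False [1.  2.  1.4] [ 547.  -136.4  130.9]
1.1 False [0.7 2.8 1.4] [ 544.6 -136.8  130.8]
1.2 False [0.2 3.8 1.4] [ 542.2 -137.5  130.8]
1.3 False [0.6 3.6 0.9] [ 539.9 -138.4  130.8]
1.4 False [0.8 2.  1.9] [ 537.7 -139.5  130.8]
1.5 False [0.5 4.4 2.5] [ 535.8 -140.5  130.8]
1.6 False [2.4 8.5 2.3] [ 534.5 -140.3  130.8]
11.25
```

Run:
```python
from h import *
def P(th,dx=18.5,z=11): return (KNOB+Rz(BY+th)@np.array([dx,16,0])+[0,0,z]).tolist()
def O(th): return down(BY+np.pi/2+th,-1).tolist()
for th in (1.68,):
    s=arm.line_to(P(th),40,ori=O(1.6),f_stop=10)
    print(th,s,np.round(arm.get_force(),1),np.round(arm.get_ee_pos(),1))
arm.line_to(P(1.45,34),80)
arm.line_to(P(1.45,34,100),150)
arm.open_gripper()
arm.move_pose(box(-58,0,110).tolist(),down(BY).tolist())
for n in ("scene","top"):
    cv2.imwrite(f"pics/{n}1.png",arm.snapshot(n))
    for l in("knob_grip","flap_tab"): print(l,[(round(d["p"],2),np.round(d["xyz"]).tolist()) for d in arm.mark_of(l,n)][:2])
a=cv2.imread("pics/top1.png");b=cv2.imread("pics/scene1.png")
z=lambda im,x0,y0,s:cv2.resize(im[y0:y0+s,x0:x0+s],(400,400),interpolation=cv2.INTER_CUBIC)
cv2.imwrite("pics/k1.png",np.hstack([z(a,300,170,70),z(b,160,190,70)]))
print(arm.get_time_s())
```

```text
1.68 False [ 5.4 11.2  1. ] [ 534.4 -140.4  131. ]
knob_grip [(0.72, [549.0, -162.0, 138.0])]
flap_tab [(0.87, [532.0, -238.0, 176.0])]
knob_grip [(0.61, [547.0, -164.0, 139.0])]
flap_tab [(0.62, [526.0, -238.0, 173.0])]
14.9333
```

View pics/k1.png

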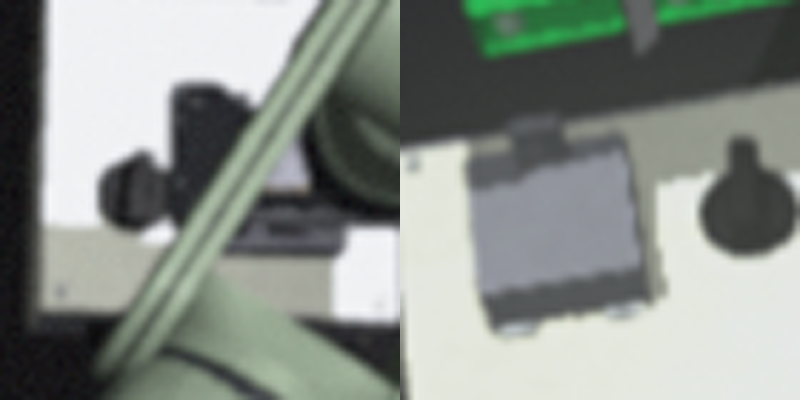

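```bash
sed -i 's/^HINGE=.*/HINGE=np.array([584.5,-241,120.])/' h.py
python3 - <<'E'
from h import *
O=down(BY).tolist()
H=39.5
print(arm.line_to(box(-58,0,H).tolist(),120,ori=O,f_stop=10),arm.get_ee_pos())
arm.gripper_close(); print("w",arm.get_grip_width(),arm.get_force())
xf,zf=-58,H+18.8
for th in np.arange(0.175,1.80,0.175):
    x=xf*np.cos(th)+zf*np.sin(th); z=-xf*np.sin(th)+zf*np.cos(th)
    s=arm.line_to(box(x,0,z-18.8).tolist(),60,f_stop=25)
    print(round(th,2),s,np.round(arm.get_force(),1),np.round(arm.get_ee_pos(),1),round(arm.get_grip_width(),3))
    if s: break
cv2.imwrite("pics/s2.png",arm.snapshot("scene")[150:330,120:340]); print(arm.get_time_s())
E
```

```text
False [ 527.01936966 -239.43331886  160.11738347]
w 0.22868890376286216 [ 0.82122863 -4.17205989 -0.46657556]
0.18 False [-1.4 -5.9 -2.3] [ 536.3 -240.6  167.9] 0.229
0.35 False [-2.5 -5.3 -2. ] [ 548.4 -241.   175. ] 0.231
0.52 False [-3.2 -4.6 -1.3] [ 562.  -241.4  180.1] 0.228
0.7 False [-2.  -4.5  0.3] [ 577.  -241.8  183.1] 0.23
0.88 False [-1.7 -5.6  0.8] [ 592.2 -242.2  183.6] 0.227
1.05 False [-0.4 -6.   2.4] [ 606.9 -242.6  181.5] 0.223
1.22 False [ 0.6 -4.6  4. ] [ 621.1 -243.1  176.9] 0.223
1.4 False [ 2.7 -5.5  4.6] [ 634.3 -243.4  169.9] 0.226
1.58 False [ 3.6 -4.5  3.4] [ 645.8 -243.7  160.9] 0.225
1.75 False [ 4.4 -5.3  4. ] [ 655.6 -244.1  149.9] 0.223
20.7417
```

View pics/s2.png

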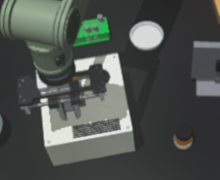

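Run:
```python
from h import *
xf,zf=-58,39.5+18.8
for th in (1.8,1.85,1.9):
    x=xf*np.cos(th)+zf*np.sin(th); z=-xf*np.sin(th)+zf*np.cos(th)
    s=arm.line_to(box(x,0,z-18.8).tolist(),40,f_stop=12)
    print(round(th,2),s,np.round(arm.get_force(),1),np.round(arm.get_ee_pos(),1),round(arm.get_grip_width(),3))
    if s: break
arm.open_gripper()
p=np.array(arm.get_ee_pos()); p[2]=280; p[0]+=3; arm.line_to(p.tolist(),200)
arm.move_pose([480,-50,330],down(BY).tolist())
for n in ("scene","top"):
    cv2.imwrite(f"pics/{n}3.png",arm.snapshot(n))
    for l in("filter_tab","flap_tab","flap_hinge","knob_grip"): print(n,l,[(round(d["p"],2),np.round(d["xyz"]).tolist()) for d in arm.mark_of(l,n)][:2])
a=cv2.imread("pics/top3.png");b=cv2.imread("pics/scene3.png")
z=lambda im,x0,y0,s:cv2.resize(im[y0:y0+s,x0:x0+s],(400,400),interpolation=cv2.INTER_CUBIC)
cv2.imwrite("pics/k3.png",np.hstack([z(a,302,160,70),z(b,160,190,70)]))
print(arm.get_time_s())
```

```text
1.8 False [ 4.5 -4.5  3. ] [ 657.9 -244.1  146.6] 0.222
1.85 False [ 2.3 -4.7  9. ] [ 659.4 -244.2  144.3] 0.222
1.9 False [-4.9 -1.9 18.5] [ 660.1 -244.3  143.3] 0.224
scene filter_tab [(0.65, [554.0, 162.0, 93.0]), (0.64, [544.0, -237.0, 135.0])]
scene flap_tab [(0.58, [648.0, -243.0, 172.0])]
scene flap_hinge [(0.58, [583.0, -242.0, 120.0])]
scene knob_grip [(0.73, [546.0, -164.0, 141.0])]
top filter_tab [(0.45, [545.0, -242.0, 132.0])]
top flap_tab [(0.78, [641.0, -241.0, 170.0])]
top flap_hinge [(0.92, [582.0, -244.0, 118.0])]
top knob_grip []
25.1
```

View pics/k3.png

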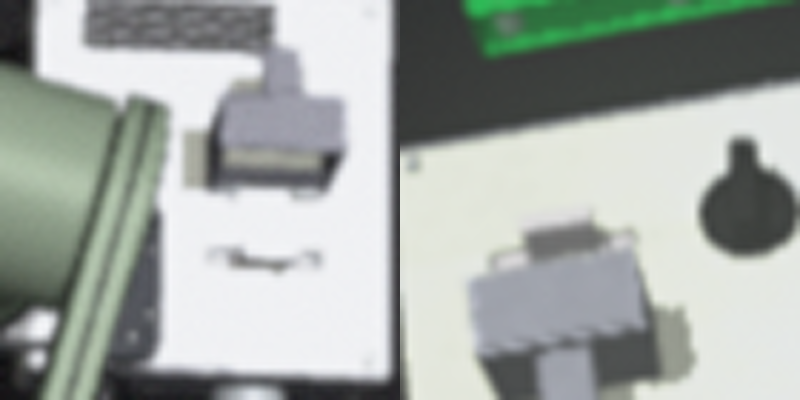

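Run:
```python
from h import *
z=lambda u,v,h:at_z("top",302+u/5.714,160+v/5.714,h).round(1)
s=lambda u,v,h:at_z("scene",160+(u-400)/5.714,190+v/5.714,h).round(1)
print("slot ends",z(208,258,120),z(322,258,120),"tab",z(264,262,132))
print("scene tab top ends",s(522,217,144),s(592,208,144))
print("scene slot ends", s(490,262,120), s(635,236,120))
```

```text
slot ends [ 547.5 -209.9  120. ] [ 548.  -274.1  120. ] tab [ 543.4 -239.3  132. ]
scene tab top ends [ 546.9 -251.4  144. ] [ 549.3 -222.3  144. ]
scene slot ends [ 550.2 -269.5  120. ] [ 551.6 -207.8  120. ]
```

Run:
```python
from h import *
O=down(BY).tolist()
arm.move_pose([547.5,-239.5,200],O)
print(arm.line_to([547.5,-239.5,129],100,f_stop=8),np.round(arm.get_ee_pos(),1))
arm.gripper_close(); arm.hold(.2)
print("w",arm.get_grip_width()*94,np.round(arm.get_force(),1),np.round(arm.get_ee_pos(),1))
cv2.imwrite("pics/s4.png",cv2.resize(arm.snapshot("scene")[170:290,130:290],None,fx=4,fy=4)); print(arm.get_time_s())
```

```text
False [ 548.1 -239.7  129.8]
w 29.633725343517245 [ 0.5 -0.8 -0.2] [ 547.5 -239.6  129. ]
28.1667
```

View pics/s4.png

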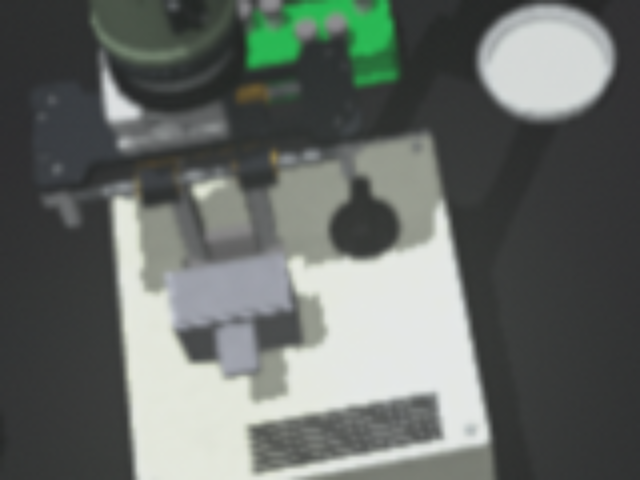

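Run:
```python
from h import *
for z in (145,165,210,262):
    s=arm.line_to([547.5,-239.5,z],60 if z<200 else 110,f_stop=15)
    print(z,s,np.round(arm.get_force(),1),np.round(arm.get_ee_pos(),1),round(arm.get_grip_width()*94,1))
    if s: break
for n in("scene","top"): cv2.imwrite(f"pics/{n}5.png",arm.snapshot(n))
cv2.imwrite("pics/s5.png",cv2.resize(cv2.imread("pics/scene5.png")[150:290,120:290],None,fx=4,fy=4)); print(arm.get_time_s())
```

```text
145 False [ 0.3 -0.4 -1.5] [ 547.9 -239.6  145.9] 30.0
165 False [-0.6 -0.5 -1.5] [ 547.8 -239.6  165.8] 29.5
210 False [-0.1  0.3 -1.3] [ 547.3 -239.4  209.8] 29.6
262 False [ 0.4 -0.2 -1.2] [ 547.1 -239.3  261.2] 29.6
30.35
```

View pics/s5.png

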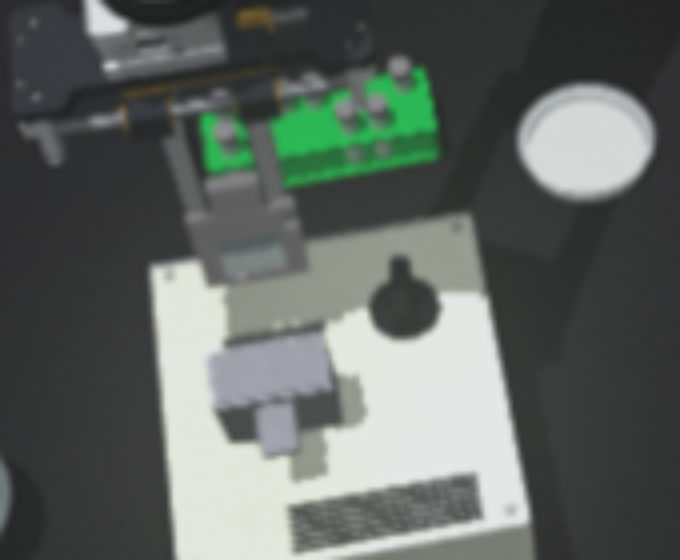

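Run:
```python
from h import *
O=down(SY).tolist()
n=Rz(SY)@np.array([1,0,0.])
g=lambda d,z:(SC-n*d+[0,0,z-SC[2]]).tolist()
arm.line_to(g(110,262),120,ori=O)
arm.line_to(g(110,152),100)
print(np.round(arm.get_ee_pos(),1),round(arm.get_grip_width()*94,1))
arm.line_to(g(60,150.5),60,f_stop=6)
arm.hold(.3)
for c in("scene","top"):
    cv2.imwrite(f"pics/{c}6.png",arm.snapshot(c))
    for l in("filter_tab","filter_window","screen"): print(c,l,[(round(d["p"],2),np.round(d["xyz"]).tolist()) for d in arm.mark_of(l,c)][:2])
a=cv2.imread("pics/top6.png");b=cv2.imread("pics/scene6.png")
z=lambda im,x0,y0,s:cv2.resize(im[y0:y0+s,x0:x0+s],(400,400),interpolation=cv2.INTER_CUBIC)
cv2.imwrite("pics/k6.png",np.hstack([z(a,185,160,80),z(b,295,160,100)]))
print(np.round(arm.get_ee_pos(),1),g(60,150.5),arm.get_time_s())
```

```text
[446.1 189.6 152.8] 29.7
scene filter_tab [(0.81, [491.0, 176.0, 156.0]), (0.15, [374.0, -11.0, 5.0])]
scene filter_window [(0.69, [493.0, 175.0, 99.0])]
scene screen [(0.93, [549.0, 163.0, 93.0]), (0.71, [491.0, 176.0, 98.0])]
top filter_tab [(0.52, [575.0, -478.0, 24.0])]
top filter_window []
top screen [(0.8, [549.0, 162.0, 99.0]), (0.29, [640.0, -242.0, 168.0])]
[493.6 176.3 150.5] [493.6101934533627, 176.27245377209604, 150.5] 37.1083
```

View pics/k6.png

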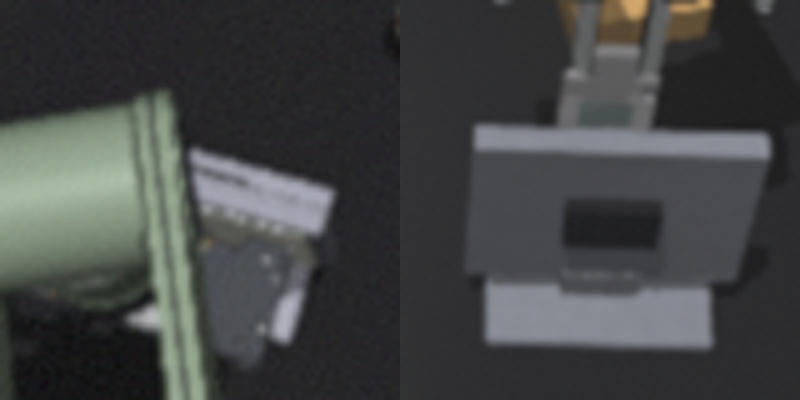

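Run:
```python
from h import *
n=Rz(SY)@np.array([1,0,0.])
p=(SC-n*41+[0,0,150.5-97.5])
print(arm.line_to(p.tolist(),50,f_stop=5)); arm.hold(.5)
print(np.round(arm.get_ee_pos(),1),p.round(1),np.round(arm.get_force(),1),arm.get_grip_width()*94)
for l in("filter_tab","filter_window","screen"):
    if l=="filter_tab": im=arm.snapshot("scene")
    print(l,[(round(d["p"],2),np.round(d["xyz"]).tolist()) for d in arm.mark_of(l,"scene")][:2])
for l in("knob_grip","flap_tab","tube_rack_mid","slide_box_mid","glass_dish_mid","wash_bottle_mid","petri_dish_mid","reagent_jar_mid"): print(l,[(round(d["p"],2),np.round(d["xyz"]).tolist()) for d in arm.mark_of(l,"scene")][:1])
cv2.imwrite("pics/scene7.png",im)
print(arm.get_time_s())
```

```text
False
[511.9 171.4 150.6] [511.9 171.3 150.5] [ 0.3 -0.3 -1.1] 29.52720250951303
filter_tab [(0.7, [549.0, 158.0, 94.0]), (0.69, [511.0, 172.0, 157.0])]
filter_window [(0.65, [509.0, 171.0, 96.0])]
screen [(0.65, [552.0, 159.0, 93.0])]
knob_grip [(0.79, [549.0, -163.0, 138.0])]
flap_tab [(0.62, [650.0, -244.0, 172.0])]
tube_rack_mid [(0.91, [329.0, -194.0, 33.0])]
slide_box_mid [(0.62, [331.0, 255.0, 21.0])]
glass_dish_mid [(0.92, [571.0, -478.0, 26.0])]
wash_bottle_mid [(0.76, [595.0, 466.0, 89.0])]
petri_dish_mid [(0.61, [374.0, -11.0, 8.0])]
reagent_jar_mid [(0.86, [705.0, 4.0, 30.0])]
38.7417
```

View pics/scene7.png

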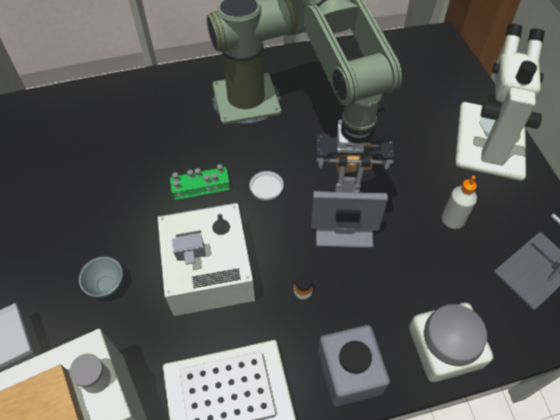

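The picture shows the slide held behind the panel's top edge at about (347,185). The flap is open at (188,248), the knob bar at (221,222) points along the box's x, and the bystanders have not moved. I'm handing the job in.

```bash
python3 -c "
from station import arm
print(arm.close_job(),arm.get_time_s())"
```

```text
the job is handed in; nothing more can be done
the job is handed in; nothing more can be done
```

The job is done and was handed in at about 39 s of the 69 s allowed. The arm is still holding the slide upright and face-on in front of the screen.

- **Knob:** I pushed it counter-clockwise with the closed fingers until it met its stop, where the force rose from about 4 to 12 N. The picture shows its bar along the box's x axis.
- **Flap:** I pinched it by its tab and swung it to its stop, where the force rose to about 19 N. It stayed open.
- **Slide:** It came straight up out of the slot freely, with only its weight of about 1.3 N on the wrist.
- **Hold:** The window was located at about (509, 171, 96), roughly 41 mm in front of the screen's centre and within about 3 mm of it sideways and in height. The grip width stayed steady at 29.5 mm and nothing pressed on the tool.
- **Bystanders:** All six were within about 4 mm of where I first measured them. The networks had missed the jar and petri dish at the start, so I compared those two with positions I had taken from the pictures; by one camera the jar's differs by about 11 mm, which I put down to measuring error. The panel was not touched.

**Checks that disagreed or were missing:**
- In the last picture the top-ranked filter-tab result was a false hit on the light panel. The second result, (511, 172, 157), agrees with the arm's own position.
- In the top camera the arm hid the held slide, so the final slide position rests on the scene camera and the arm's own position.

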